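# Slide a gear into its deburring nest and lock it with the keeper

### The arm

A 6-joint arm with a two-finger parallel gripper is mounted at the origin on a cart in front of the work surface, level with it; the furniture and walls round the work are solid. World frame = base frame: x ahead of the robot, y to its left, z up, the work surface at z = 0. Lengths are in m, angles in rad, forces in N, time in s.
With the tool pointing down it reaches from about 0.325 to 0.9 m from the base axis. Payload 3.5 kg.
Tool frame: the origin (TCP) lies midway between the tips of the shut fingers; the grasp point (between the pads) lies 19 mm behind it; x points along the fingers, y is the direction in which the jaws open and shut, and the axes are right-handed (so a half turn about x gives the same grasp; the last joint's range is limited). The gripper opens to 85 mm and grips with 20 to 120 N. Pads are 22 mm wide; open, the fingers measure 114 mm over their backs; the gripper's body (76 mm by 85 mm) begins 54 mm behind the grasp point. The pads swing forward as they close: fully open they stand 13 mm farther back than shut.
Start: joints at [1.021, 0.276, -0.026, 1.268, 0, 1.467], TCP at [0.27, 0.564, 0.231] pointing down, gripper open.
Joint ranges: [-3.12, 3.12], [-0.85, 1.88], [-1.08, 1.24], [-1.95, 2.15], [-1.57, 1.53], [-3.14, 3.14]. Speed limits (rad/s): [2.57, 2.57, 3.14, 3.14, 3.14, 3.14].

### API

Orientations are given as a unit quaternion [w, x, y, z].
In Python, from cell import get_obs, snapshot, calibration, close_job gives the robot as it stands.
- The arm moves only by the tool apply_moves, never from a script. Its argument "commands" is a list of rows, each a list of 5 numbers: the opening, from -1 (shut) to 1 (fully open), then the shift along the tool's x, y, z in m, then the turn about the tool's x in degrees. In form: [[gripper, dx, dy, dz, spin], ...]. A call has 1 to 20 rows; each row shifts and turns the commanded pose from where the row before left it, along the tool's axes as they then stand; what a row does not reach is not made up. A row lasts 1/10 s, in which the tool goes at most 50 mm and 8.59 degrees, less where a joint would pass 70% of its speed; a pose out of reach is approached as far as the arm can. A call with a gripper value outside its range is refused whole. The fingers move at their own pace and stop on an object; "force" is the grip in N (left out, the last holds). Time passes only in rows, so rows that do not move let the fingers close. It gives the time, the measured TCP pose, the force and the opening at its end, in the units of the state.
- get_obs(): the state, without advancing time (a new reading comes with each control period).
- snapshot(name): name is "scene" or "side" or "wrist"; returns (picture, depth): 384x512x3 uint8, blue, green, red; 384x512 float32, m along the optical axis (not along the pixel's ray), 0 where there is no reading.
- calibration(name): a dict with "camera_matrix" (3x3 intrinsics, pixels), "extrinsics" (4x4, takes a point from camera to world coordinates). Camera axes: x right, y up, looking along -z (the intrinsics and any distortion apply to the point x, -y, -z); pixel columns grow to the right and rows downward; lengths in m; the calibration is good to about 2 mm. A picture is of the moment at which its call begins: read the wrist's pose just before it. calibration takes no time and is no camera call; for the wrist camera it gives the pose at the moment of the call.
- close_job(): hands the job in, once; it reports no verdict.
The state is a dict: "time": time; "joints": joint angles; "joint_vel": joint speeds; "joint_efforts": joint torques, N m; "tool_pos": TCP position; "tcp_rot": TCP orientation; "wrist_force": force on the tool from outside, world axes, zero at the start; "ft_torque": the same for the moment, N m; "width": finger opening in m.
Only numpy, scipy, OpenCV 4.12 (cv2) and the standard library are available. Lean on these libraries where they do the work, as an engineer would, in place of code of your own. Each camera call takes 0.05 s, during which the arm holds its last target. There are 200 camera calls.

### The job

Slide the gear along the fixture's light metal plate, keeping it down on the plate and pushing it only gently, until it drops fully home and flat into the round pocket. Then swing the keeper arm by its red pin a quarter turn, all the way round over the gear, and let go. Leave the other things alone.

Things in the scene. Friction and masses are not known exactly. Their poses are not given: they have to be found in the camera images.
- gear_mid (a point): Steel spur gear, loose, flat on the plate, hub up: toothed disc 69 mm across and 12 mm thick; round hub 28 mm across standing 10 mm above the disc (22 mm high in all), 0.2 to 0.4 kg. This point is on the gear's axis, 11 mm above its underside; z is the axis. It starts about 115 mm from nest_mark along +y (within 10 mm along y, 5 mm along x).
- nest_mark (a point): Point of the bed, level with the plate's top, same axes as the fixture. It marks the pocket only roughly: the plate was clamped by eye, so the pocket's centre lies up to 4 mm either way along x and 22 mm along y from here; not measured, find it by feel (or sight). gear_mid is 7.5 mm above this level with the gear home, 11 mm on the plate's top.
- keeper_arm (a joint): Flat arm turning level about an upright post; radians. 0 to 0.25 at the start, clear of the pocket, pointing along the fixture's -y. Grows clockwise seen from above; at 1.57 (stop 1.6) it points along -x over the gear's rim. 24 mm wide, tip 49 mm from the axis, underside 10.5 mm above the plate: it passes only over a gear that is home. Stays where left; 1 to 2 N at the pin.
- keeper_pin (a point): Middle (half height) of the red upright pin on the keeper arm, 34 mm from the post's axis: a round pin 12 mm across, standing 30 mm above the arm's top (its top is 51 mm above the plate).
- keeper_axis (a point): Point on the axis of the keeper's post, fixed to the bed, 70 mm from nest_mark along +x, level with the middle of the red pin. The post and its cap are 22 mm across and reach 23 mm above the plate.
- flange: Bystander: turned steel flange, 63 mm across, 18 mm high, loose on the worktop; origin at the centre of its underside.
- bush: Bystander: brass-coloured bush, 32 mm across, 34 mm high, loose on the worktop; origin at the centre of its underside.
- discs: Bystander: stack of brown abrasive discs, 69 mm across, 12 mm high, loose on the worktop; origin at the centre of its underside.
- fixture: Fixture bolted to the worktop, does not move: dark steel bed 150 (x) by 316 mm (y), 14 mm thick, carrying a light metal plate 88 (x) by 262 mm (y), 12 mm thick, whose flat top is 26 mm above the worktop. Origin: on the worktop, about below the middle of the plate. The plate has one round pocket, 72 mm across, 3.5 mm deep, flat dark floor, 1 mm chamfer.
- gear: The same gear; origin at the centre of its underside.
There are look-alikes about, which are no part of the job. What is shaped like the gear but green or yellow is not meant.

How it is judged:
By the outcome, as a careful person would: the job done as asked, in the order asked, and still so for the second after the job is handed in, with the robot touching nothing.
It also fails if it takes over 59 s, if anything falls off the work surface, if the arm or the gripper's body presses on something with over 40 N, if the wrist force passes 120 N, or if a joint passes its speed limit or range.

## Working session

There is one attempt and no reset: what is moved stays moved. The work goes in short steps, Python scripts to look and compute and a tool call to move; the robot and the scene stay as the last step left them, time stands still between calls to the robot, and variables do not carry over. Pictures are saved under pics/ and viewed, about 8 in all and at most 12, crops included, and the job is handed in when it is done.

Besides the shell and the picture viewer there is one more tool, called after "Request:" as a command line: name --pt "numbers of a row" for each row, then --argument value for the rest. apply_moves: Moves the arm, as the interface text tells. Its arguments: {"type":"object","properties":{"commands":{"type":"array"},"force":{"type":"number"}},"required":["commands"]}

```bash
mkdir -p pics; ls
cat > h.py <<'E'
import numpy as np, cv2
from cell import get_obs, snapshot, calibration, close_job
def snap(name, tag=None):
    c=calibration(name); im,d=snapshot(name)
    np.savez(f'{name}_{tag}.npz',im=im,d=d,K=np.array(c['camera_matrix']),T=np.array(c['extrinsics']))
    if tag: cv2.imwrite(f'pics/{name}_{tag}.png',im)
    return im,d,np.array(c['camera_matrix']),np.array(c['extrinsics'])
def ray(u,v,K,T,z):
    d=np.array([(u-K[0,2])/K[0,0],-(v-K[1,2])/K[1,1],-1.]); w=T[:3,:3]@d; o=T[:3,3]
    return o+w*(z-o[2])/w[2]
def cloud(d,K,T):
    v,u=np.mgrid[:d.shape[0],:d.shape[1]]
    p=np.stack([(u-K[0,2])/K[0,0]*d,-(v-K[1,2])/K[1,1]*d,-d],-1)
    return p@T[:3,:3].T+T[:3,3]
E
python3 - <<'E'
from h import *
o=get_obs(); print(o)
a=[snap(n,'0') for n in('scene','side','wrist')]
for x in a: print(x[2],x[3].round(3))
print(calibration('scene').keys())
cv2.imwrite('pics/c0.png',cv2.resize(np.hstack([a[0][0],a[2][0]]),(800,300)))
E
```

```text
pics
{'time': 0.0, 'joints': array([ 1.02059481e+00,  2.77167271e-01, -2.78909744e-02,  1.26801651e+00,
       -2.09305828e-05,  1.46742256e+00]), 'joint_vel': array([ 0.00040381,  0.00070785, -0.00032118,  0.00049871,  0.00030164,
       -0.00142892]), 'joint_efforts': array([-1.00839108e-03, -4.45511484e+01,  2.95202529e+01,  1.63924618e-02,
       -2.47280250e-04, -8.38171879e-07]), 'tool_pos': array([0.26965181, 0.56296299, 0.23013368]), 'tcp_rot': array([ 0.68928086,  0.15590113,  0.68978401, -0.15743171]), 'wrist_force': array([-0.68810138, -0.02523468, -0.53215708]), 'ft_torque': array([-0.01340832, -0.01464081,  0.03740124]), 'width': 0.08531668867955827}
[[492.32563791   0.         245.14096057]
 [  0.         492.32563791 193.01270362]
 [  0.           0.           1.        ]] [[ 0.698  0.417 -0.582 -0.124]
 [-0.716  0.429 -0.551 -0.653]
 [ 0.02   0.801  0.598  0.842]
 [ 0.     0.     0.     1.   ]]
[[438.60679125   0.         255.36026169]
 [  0.         438.60679125 191.0302356 ]
 [  0.           0.           1.        ]] [[ 0.997  0.06  -0.047  0.571]
 [-0.072  0.534 -0.842 -0.948]
 [-0.026  0.843  0.537  0.702]
 [ 0.     0.     0.     1.   ]]
[[278.96555009   0.         254.6815866 ]
 [  0.         278.96555009 191.12973692]
 [  0.           0.           1.        ]] [[ 0.432 -0.859 -0.275  0.2  ]
 [ 0.902  0.411  0.135  0.597]
 [-0.003 -0.306  0.952  0.373]
 [ 0.     0.     0.     1.   ]]
dict_keys(['camera_matrix', 'extrinsics'])
```

View pics/scene_0.png

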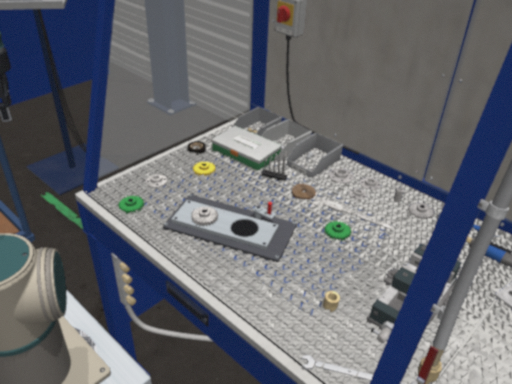

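View pics/wrist_0.png

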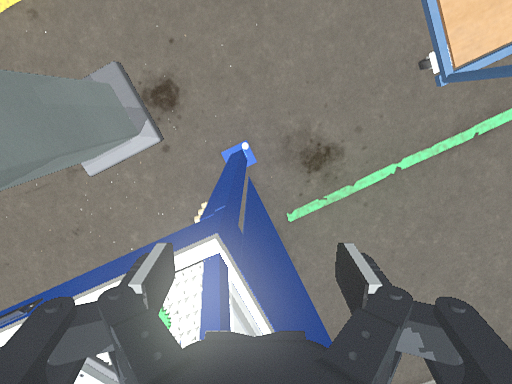

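The scene view shows the gear near (204,214), the dark pocket near (245,228) and the red pin near (269,207). The wrist view shows nothing useful yet.

Run:
```python
from h import *
z=np.load('scene_0.npz'); im,d,K,T=[z[k] for k in('im','d','K','T')]
P=cloud(d,K,T)
for n,u,v,h in[('gear hub',204,212,.048),('pocket',245,228,.0225),('pin top',269,202,.077)]: print(n,ray(u,v,K,T,h).round(4),P[v,u].round(4))
z=np.load('side_0.npz'); ims,ds,Ks,Ts=[z[k] for k in('im','d','K','T')]
def uv(p): 
    q=np.linalg.inv(Ts)@np.r_[p,1]; return Ks[0,0]*q[0]/-q[2]+Ks[0,2], -Ks[1,1]*q[1]/-q[2]+Ks[1,2]
for u,v,h in[(204,212,.048),(245,228,.0225),(269,202,.077)]: print(uv(ray(u,v,K,T,h)))
# plate-top points from depth
for nm,dd,KK,TT in(('scene',d,K,T),('side',ds,Ks,Ts)):
    P=cloud(dd,KK,TT); c=ray(245,228,K,T,.0225)
    m=(dd>0)&(abs(P[...,2]-.026)<.005)&(np.hypot(P[...,0]-c[0],P[...,1]-c[1])<.2)
    n,l,s,cc=cv2.connectedComponentsWithStats(m.astype('uint8')); i=1+s[1:,4].argmax()
    r=cv2.minAreaRect(P[l==i][:,:2].astype('float32')*1000); print(nm,s[i],r)
u,v=map(int,uv(ray(235,225,K,T,.026)));print(u,v)
u=min(max(u,75),436);v=min(max(v,60),320)
a=cv2.resize(im[175:275,140:320],None,fx=4,fy=3.0*4/3); b=cv2.resize(ims[v-60:v+60,u-75:u+75],None,fx=3,fy=3)
cv2.imwrite('pics/c1.png',a); cv2.imwrite('pics/c2.png',ims)
```

```text
gear hub [0.5159 0.095  0.048 ] [0.5182 0.0976 0.0452]
pocket [ 0.5677 -0.0018  0.0225] [ 0.5685 -0.001   0.0215]
pin top [ 0.6374 -0.0174  0.077 ] [ 0.6382 -0.0167  0.0762]
(np.float64(214.9684694749456), np.float64(190.09009494273113))
(np.float64(235.03319086785814), np.float64(216.50137826563127))
(np.float64(261.4124820467947), np.float64(201.051900060251))
scene [ 172  201  107   48 1795] ((545.2520751953125, 49.711647033691406), (94.97660064697266, 263.0450744628906), 22.123926162719727)
side [ 196  180   67   58 1530] ((545.8554077148438, 52.327171325683594), (90.35027313232422, 269.7702941894531), 22.245731353759766)
229 210
```

View pics/c2.png

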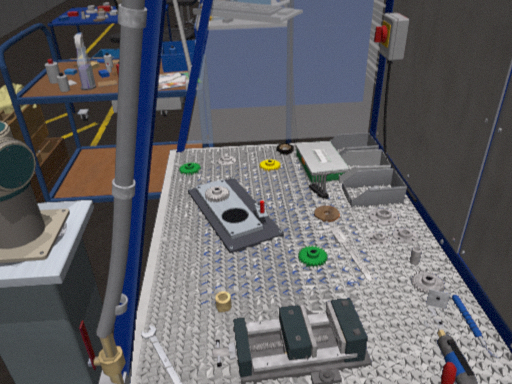

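The side view agrees: gear (215,191), pocket (235,215), pin (262,208). Fixture yaw is about 22°. Next I work out a hover pose for a close wrist look.

```bash
cat >> h.py <<'E'
from scipy.spatial.transform import Rotation as R
YAW=np.deg2rad(22.2)
def Rt(): 
    o=get_obs(); q=o['tcp_rot']; return o, R.from_quat([q[1],q[2],q[3],q[0]]).as_matrix()
def delta(target):
    o,M=Rt(); return (M.T@(np.array(target)-o['tool_pos'])).round(4)
E
python3 - <<'E'
from h import *
o,M=Rt(); print(M.round(3)); c=calibration('wrist'); T=np.array(c['extrinsics'])
print('cam in tool',(M.T@(T[:3,3]-o['tool_pos'])).round(3),'look',(M.T@-T[:3,2]).round(3))
fy=np.array([-np.sin(YAW),np.cos(YAW),0]); print('yaw of tool y',np.rad2deg(np.arctan2(M[1,1],M[0,1])),'fixture y',np.rad2deg(np.arctan2(fy[1],fy[0])))
E
```

```text
[[-0.001  0.432  0.902]
 [-0.002  0.902 -0.432]
 [-1.    -0.002 -0.   ]]
cam in tool [-0.143 -0.    -0.078] look [ 0.952 -0.001  0.306]
yaw of tool y 64.40196440418615 fixture y 112.2
```

Request:
apply_moves --pt "1 0.003 -0.023 0.0313 0" --pt "1 0.003 -0.023 0.0313 0" --pt "1 0.003 -0.023 0.0313 0" --pt "1 0.003 -0.023 0.0313 0" --pt "1 0.003 -0.023 0.0313 0" --pt "1 0.003 -0.023 0.0313 0" --pt "1 0.003 -0.023 0.0313 0" --pt "1 0.003 -0.023 0.0313 0" --pt "1 0.003 -0.023 0.0313 0" --pt "1 0.003 -0.023 0.0313 0" --pt "1 0.003 -0.023 0.0313 0" --pt "1 0.003 -0.023 0.0313 0" --pt "1 0.003 -0.023 0.0313 0" --pt "1 0.003 -0.023 0.0313 0" --pt "1 0.003 -0.023 0.0313 0"

```text
time: 1.65
tool_pos: [0.5447, 0.0481, 0.1859]
tcp_rot: [0.689, 0.157, 0.69, -0.157]
wrist_force: [1.1, 0.1, -0.7]
width: 0.0853
```

Request:
apply_moves --pt "1 0.002 0 0 -8" --pt "1 0.002 0 0 -8" --pt "1 0.002 0 0 -8" --pt "1 0.002 0 0 -8" --pt "1 0.002 0 0 -8" --pt "1 0.002 0 0 -8" --pt "1 0 0 0 0" --pt "1 0 0 0 0"

```text
time: 2.45
tool_pos: [0.5441, 0.0497, 0.1741]
tcp_rot: [0.694, -0.136, 0.694, 0.136]
wrist_force: [0.7, -0.1, 0.1]
width: 0.0857
```

Run:
```python
from h import *
o,M=Rt(); print(o['time'],o['tool_pos'],M.round(3)[:,1],o['joints'].round(2))
im,d,K,T=snap('wrist','1'); print((d>0).mean())
P=cloud(d,K,T)
for v in range(20,384,40): print(v,P[v,::64,2].round(3))
```

```text
2.45 [0.54414239 0.04966748 0.17406759] [-0.378  0.926  0.   ] [-0.03  0.18 -0.28  1.12 -0.   -0.42]
0.9959818522135416
20 [ 0.006  0.007  0.006  0.006  0.001  0.004 -0.001 -0.879]
60 [ 0.005  0.001  0.007  0.002  0.001  0.008  0.006 -0.002]
100 [0.007 0.006 0.003 0.003 0.006 0.007 0.001 0.008]
140 [0.006 0.005 0.015 0.027 0.027 0.027 0.015 0.004]
180 [0.007 0.    0.014 0.023 0.027 0.048 0.013 0.009]
220 [0.005 0.007 0.014 0.014 0.014 0.014 0.004 0.005]
260 [0.003 0.008 0.002 0.004 0.005 0.005 0.005 0.008]
300 [0.003 0.235 0.235 0.003 0.003 0.006 0.235 0.236]
340 [0.004 0.243 0.258 0.005 0.252 0.006 0.257 0.244]
380 [0.265 0.25  0.255 0.27  0.264 0.271 0.256 0.249]
```

View pics/wrist_1.png

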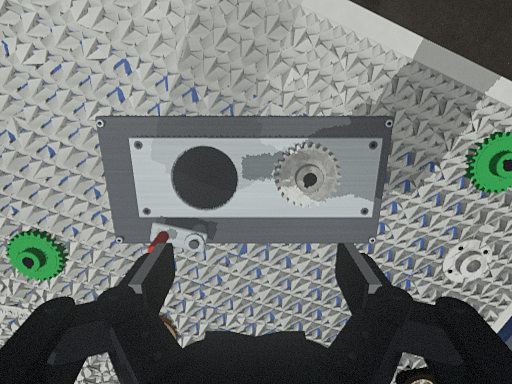

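The close view shows the pocket at about (204,177), the gear at (308,178), the keeper post at (195,242) and the pin top at about (163,235).

Run:
```python
from h import *
z=np.load('wrist_1.npz'); im,d,K,T=[z[k] for k in('im','d','K','T')]
g=cv2.cvtColor(im,cv2.COLOR_BGR2GRAY); P=cloud(d,K,T)
# pocket: dark within light plate
m=np.zeros_like(g); m[140:215,165:245]=(g[140:215,165:245]<90)
n,l,s,c=cv2.connectedComponentsWithStats(m); i=1+s[1:,4].argmax(); print('pocket px',c[i],s[i])
bx,by,bw,bh=s[i][:4]
# rim of mask at plate top z=.026
cnt=cv2.findContours((l==i).astype('uint8'),0,cv2.CHAIN_APPROX_NONE)[0][0][:,0]
pts=np.array([ray(u,v,K,T,.0255)[:2] for u,v in cnt]); (cx,cy),r=cv2.minEnclosingCircle((pts*1000).astype('float32')); print('pocket circ',cx,cy,r,'mean',pts.mean(0)*1000)
def comp(m,win):
    x0,y0,x1,y1=win; mm=np.zeros_like(g); mm[y0:y1,x0:x1]=m[y0:y1,x0:x1]
    n,l,s,c=cv2.connectedComponentsWithStats(mm); i=1+s[1:,4].argmax(); return l==i
def circ(mask,z,nm):
    cnt=cv2.findContours(mask.astype('uint8'),0,cv2.CHAIN_APPROX_NONE)[0]; cnt=max(cnt,key=len)[:,0]
    pts=np.array([ray(u,v,K,T,z)[:2] for u,v in cnt])*1000; print(nm,cv2.minEnclosingCircle(pts.astype('float32')),pts.mean(0),mask.sum())
circ(comp((P[...,2]>.043).astype('uint8'),(265,130,355,215)),.048,'hub')
circ(comp((P[...,2]>.0325).astype('uint8'),(265,130,355,215)),.038,'disc')
hsv=cv2.cvtColor(im,cv2.COLOR_BGR2HSV)
red=(((hsv[...,0]<8)|(hsv[...,0]>172))&(hsv[...,1]>130)&(hsv[...,2]>60)).astype('uint8')
rm=comp(red,(120,215,200,270)); vv,uu=np.nonzero(rm); print('red',uu.min(),uu.max(),vv.min(),vv.max(),[P[v,u].round(4).tolist() for v,u in list(zip(vv,uu))[::12]])
pp=P[rm]; print('top', pp[pp[:,2]>.07].mean(0) if (pp[:,2]>.07).any() else None)
pm=comp(((abs(P[...,2]-.049)<.005)).astype('uint8'),(175,225,215,260)); circ(pm,.049,'post')
# plate rect
pl=comp((abs(P[...,2]-.026)<.005).astype('uint8'),(100,100,400,240)); print(cv2.minAreaRect((P[pl][:,:2]*1000).astype('float32')))
cv2.imwrite('pics/crop1.png',cv2.resize(im[200:275,100:300],None,fx=4,fy=4))
```

```text
pocket px [204.59026688 177.16923077] [ 173  146   65   63 3185]
pocket circ 566.0121459960938 -1.0312373638153076 35.44567108154297 mean [566.47817628  -1.30089526]
hub ((519.8649291992188, 96.98402404785156), 14.44350814819336) [519.44155587  97.0785335 ] 621
disc ((519.9447021484375, 97.18759155273438), 35.086124420166016) [519.15225295  96.84230764] 3072
red 148 167 232 252 [[0.634, -0.0245, 0.0454], [0.6328, -0.0177, 0.0471], [0.6324, -0.0224, 0.0625], [0.6322, -0.0222, 0.0691], [0.6317, -0.0212, 0.0754], [0.6344, -0.0234, 0.0782], [0.6382, -0.0235, 0.0778]]
top [ 0.63038004 -0.0219329   0.08250671]
post ((629.9486083984375, 13.114350318908691), 10.858251571655273) [629.7877138   13.11106817] 275
((546.3074951171875, 49.83534240722656), (89.15479278564453, 263.47064208984375), 22.181753158569336)
```

Request:
apply_moves --pt "0 0 0.0 0 -3.2" --pt "0 0.01 0.0133 -0.0005 0" --pt "0 0.01 0.0133 -0.0005 0" --pt "0 0.02 0.0133 -0.0004 0" --pt "0 0.02 0.0133 -0.0004 0" --pt "0 0.02 0 0 0" --pt "0 0.02 0 0 0" --pt "0 0.01 0 0 0" --pt "0 0 0 0 0" --pt "0 0 0 0 0" --force 20

```text
time: 3.5
tool_pos: [0.5196, 0.0972, 0.0644]
tcp_rot: [0.689, -0.157, 0.69, 0.157]
wrist_force: [0.3, 0.2, 0.2]
width: 0.0426
```

Run:
```python
from h import *
o,M=Rt(); im,d,K,T=snap('wrist','2'); print(o['tool_pos'],M[:,1].round(3),o['width'],delta([.5196,.097,.040]),o['wrist_force'])
P=cloud(d,K,T)
w=(P[...,2]>.043)&(P[...,2]<.053)&(np.hypot(P[...,0]-.52,P[...,1]-.097)<.03); print(w.sum())
m=w.astype('uint8'); n,l,s,c=cv2.connectedComponentsWithStats(m); i=1+s[1:,4].argmax()
cnt=cv2.findContours((l==i).astype('uint8'),0,cv2.CHAIN_APPROX_NONE)[0][0][:,0]
pts=np.array([ray(u,v,K,T,.048)[:2] for u,v in cnt])*1000; print(cv2.minEnclosingCircle(pts.astype('float32')),P[l==i].mean(0))
```

```text
[0.51961519 0.09718333 0.0643674 ] [-0.432  0.902  0.   ] 0.04262929900756091 [ 0.025   0.0002 -0.0007] [0.29922505 0.16069525 0.17717745]
1486
((518.6964111328125, 97.31517791748047), 14.795085906982422) [0.51850208 0.09720375 0.04819535]
```

View pics/wrist_2.png

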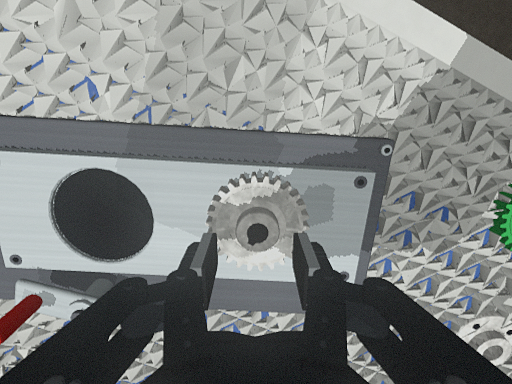

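The wrist view shows the hub at (257,230) midway between the fingers and the pocket at (102,213). Now descend and narrow the jaws to a loose cage.

Request:
apply_moves --pt "0 0.008 0 -0.0005 0" --pt "0 0.008 0 0 0" --pt "0 0.004 0 0 0" --pt "0 0.0022 0 0 0" --pt "0 0.0018 0 0 0" --pt "-0.22 0 0 0 0" --pt "-0.22 0 0 0 0" --pt "-0.22 0 0 0 0" --pt "-0.22 0 0 0 0"

```text
time: 4.45
tool_pos: [0.5196, 0.0966, 0.0406]
tcp_rot: [0.69, -0.157, 0.689, 0.157]
wrist_force: [-0.4, -0.5, 0.4]
width: 0.0332
```

Run:
```python
from h import *
z=np.load('wrist_2.npz'); im,d,K,T=[z[k] for k in('im','d','K','T')]
g=cv2.cvtColor(im,cv2.COLOR_BGR2GRAY)
m=np.zeros_like(g); m[155:270,40:165]=(g[155:270,40:165]<90)
n,l,s,c=cv2.connectedComponentsWithStats(m); i=1+s[1:,4].argmax(); print(s[i])
cnt=cv2.findContours((l==i).astype('uint8'),0,cv2.CHAIN_APPROX_NONE)[0][0][:,0]
pts=np.array([ray(u,v,K,T,.0255)[:2] for u,v in cnt])*1000; print('pocket',cv2.minEnclosingCircle(pts.astype('float32')),pts.mean(0))
o=get_obs(); print(o['tool_pos'],o['wrist_force'],o['width'],delta([.5662,-.0011,.040]))
```

```text
[  51  168  102   93 7108]
pocket ((566.1031494140625, -0.9999626874923706), 35.59781265258789) [566.32767994  -1.14128926]
[0.51958404 0.0966307  0.04055582] [-0.37812839 -0.54471454  0.42407406] 0.03321735128679174 [ 0.0006 -0.1083 -0.0002]
```

Request:
apply_moves --pt "-0.22 0 -0.001 0 0" --pt "-0.22 0 -0.002 0 0" --pt "-0.22 0 -0.003 0 0" --pt "-0.22 0 -0.004 0 0" --pt "-0.22 0 -0.004 0 0" --pt "-0.22 0 -0.004 0 0" --pt "-0.22 0 -0.004 0 0" --pt "-0.22 0 -0.004 0 0" --pt "-0.22 0 -0.004 0 0" --pt "-0.22 0 -0.004 0 0" --pt "-0.22 0 -0.004 0 0" --pt "-0.22 0 -0.004 0 0" --pt "-0.22 0 -0.004 0 0" --pt "-0.22 0 -0.004 0 0" --pt "-0.22 0 -0.004 0 0" --pt "-0.22 0 -0.004 0 0" --pt "-0.22 0 -0.004 0 0" --pt "-0.22 0 -0.004 0 0" --pt "-0.22 0 -0.003 0 0" --pt "-0.22 0 -0.002 0 0"

```text
time: 6.45
tool_pos: [0.5501, 0.0322, 0.0403]
tcp_rot: [0.69, -0.157, 0.69, 0.157]
wrist_force: [-1.2, 3.2, 3.0]
width: 0.0333
```

Request:
apply_moves --pt "-0.22 0 -0.002 0 0" --pt "-0.22 0 -0.003 0 0" --pt "-0.22 0 -0.004 0 0" --pt "-0.22 0 -0.004 0 0" --pt "-0.22 0 -0.004 0 0" --pt "-0.22 0 -0.003 0 0" --pt "-0.22 0 -0.002 0 0" --pt "-0.22 0 -0.001 0 0" --pt "-0.22 0 0 0 0"

```text
time: 7.35
tool_pos: [0.5602, 0.0113, 0.0402]
tcp_rot: [0.69, -0.157, 0.69, 0.156]
wrist_force: [1.1, 0.5, 0.3]
width: 0.0334
```

```bash
cat >> h.py <<'E'
def hub(tag,zt=.048):
    o,M=Rt(); im,d,K,T=snap('wrist',tag); P=cloud(d,K,T); t=o['tool_pos']
    q=(P-t)@M
    w=(P[...,2]>.0415)&(P[...,2]<.053)&(abs(q[...,1])<.0155)&(abs(q[...,2])<.03)
    n,l,s,c=cv2.connectedComponentsWithStats(w.astype('uint8')); i=1+s[1:,4].argmax(); pp=q[l==i]
    print('t',o['time'],t.round(4),'F',o['wrist_force'].round(2),'w',o['width'].round(4),'hub n',len(pp),'topz',np.median(P[l==i][:,2]).round(4),'in tool y',pp[:,1].min().round(4),pp[:,1].max().round(4),'z',pp[:,2].min().round(4),pp[:,2].max().round(4))
    return im
E
python3 - <<'E'
from h import *
hub('3'); print(delta([.5662,-.0011,.040]))
E
```

```text
Traceback (most recent call last):
  File "h.py", line 26, in hub
    print('t',o['time'],t.round(4),'F',o['wrist_force'].round(2),'w',o['width'].round(4),'hub n',len(pp),'topz',np.median(P[l==i][:,2]).round(4),'in tool y',pp[:,1].min().round(4),pp[:,1].max().round(4),'z',pp[:,2].min().round(4),pp[:,2].max().round(4))
                                                                     ^^^^^^^^^^^^^^^^
AttributeError: 'float' object has no attribute 'round'
```

View pics/wrist_3.png

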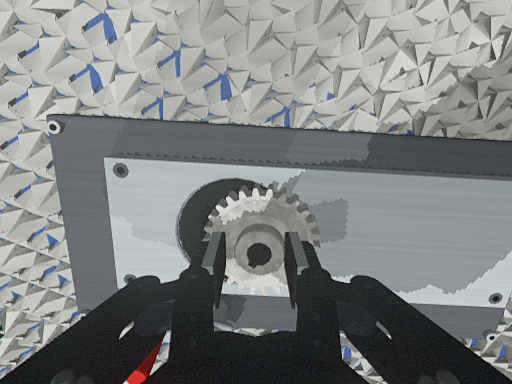

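The view shows the gear partly over the pocket, hub at (258,250), the trailing finger in contact.

```bash
sed -i "s/o\['width'\].round(4)/round(o['width'],4)/" h.py
python3 - <<'E'
from h import *
hub('3b'); print(delta([.5662,-.0011,.040]))
E
```

```text
t 7.4 [0.5602 0.0114 0.0402] F [-0.2   1.43  0.24] w 0.0332 hub n 1991 topz 0.0483 in tool y -0.0125 0.0155 z -0.0133 0.0151
[ 0.0003 -0.014   0.    ]
```

Request:
apply_moves --pt "-0.22 0 -0.002 0 0" --pt "-0.22 0 -0.002 0 0" --pt "-0.22 0 -0.002 0 0" --pt "-0.22 0 -0.002 0 0" --pt "-0.22 0 -0.0015 0 0" --pt "-0.22 0 -0.001 0 0" --pt "-0.22 0 -0.001 0 0" --pt "-0.22 0 -0.001 0 0" --pt "-0.22 0 -0.001 0 0" --pt "-0.22 0 -0.001 0 0" --pt "-0.22 0 0 0 0"

```text
time: 8.55
tool_pos: [0.5663, -0.0014, 0.0403]
tcp_rot: [0.69, -0.157, 0.69, 0.157]
wrist_force: [-0.1, 0.3, -0.1]
width: 0.0331
```

Run:
```python
from h import *
hub('4'); print(delta([.5662,-.0011,.040]))
```

```text
t 8.55 [ 0.5663 -0.0014  0.0403] F [-0.08  0.27 -0.07] w 0.0331 hub n 1909 topz 0.0466 in tool y -0.0121 0.0155 z -0.0136 0.0145
[0.0003 0.0003 0.    ]
```

Request:
apply_moves --pt "-0.22 0 -0.001 0 0" --pt "-0.22 0 -0.001 0 0" --pt "-0.22 0 -0.0005 0 0" --pt "-0.22 0 0 0 0" --pt "-0.22 0 0 0 0"

```text
time: 9.1
tool_pos: [0.5674, -0.0034, 0.0404]
tcp_rot: [0.69, -0.157, 0.689, 0.157]
wrist_force: [0.1, 2.0, 0.9]
width: 0.0334
```

Run:
```python
from h import *
im=hub('5'); z=np.load('wrist_5.npz'); o,M=Rt(); P=cloud(z['d'],z['K'],z['T']); q=(P-o['tool_pos'])@M
w=(P[...,2]>.0415)&(P[...,2]<.053)&(abs(q[...,1])<.0125)&(abs(q[...,2])<.012)
A=np.c_[q[w][:,1:],np.ones(w.sum())]; print('plane',np.linalg.lstsq(A,P[w][:,2],rcond=None)[0].round(4))
cv2.imwrite('pics/w5.png',cv2.resize(im[130:330,130:390],None,fx=3,fy=3))
```

```text
t 9.1 [ 0.5674 -0.0034  0.0404] F [0.15 2.02 0.92] w 0.0334 hub n 1786 topz 0.0449 in tool y -0.0116 0.0155 z -0.0132 0.0153
plane [0.0104 0.0216 0.0449]
```

View pics/w5.png

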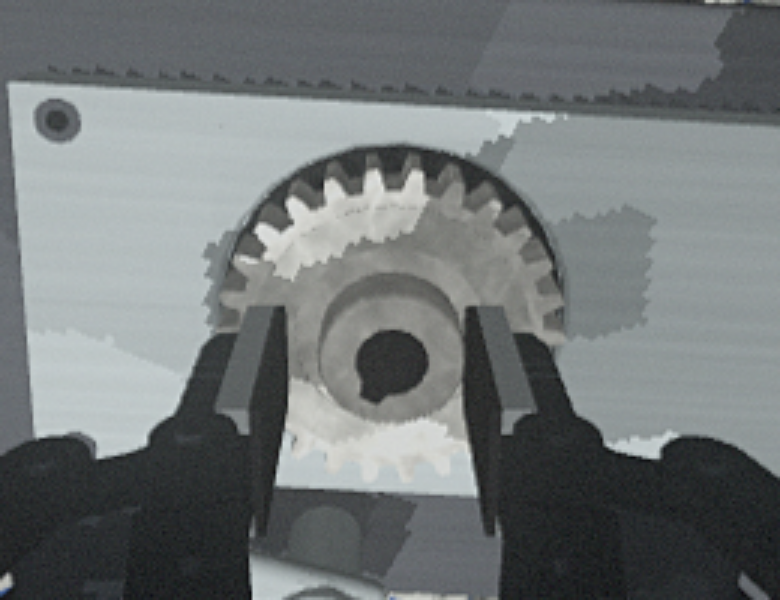

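The view shows the gear sunk in the pocket with a thin dark ring round its teeth. I'll ease off, lift clear and check that it is flat.

Request:
apply_moves --pt "-0.22 0 0.0015 0 0" --pt "-0.22 0 0.0015 0 0" --pt "-0.1 0 0 0 0" --pt "-0.1 -0.003 0 0 0" --pt "-0.1 -0.01 0 0 0" --pt "-0.1 -0.03 0 0 0" --pt "-0.1 -0.03 0 0 0" --pt "-0.1 -0.03 0 0 0" --pt "-0.1 -0.02 0 0 0" --pt "-0.1 0 0 0 0" --pt "-0.1 0 0 0 0"

```text
time: 10.25
tool_pos: [0.5664, -0.0009, 0.1641]
tcp_rot: [0.69, -0.157, 0.689, 0.156]
wrist_force: [-0.2, 0.3, -0.2]
width: 0.0387
```

Run:
```python
from h import *
o,M=Rt(); im,d,K,T=snap('wrist','6'); P=cloud(d,K,T); g=np.array([.5665,-.0015])
print(o['tool_pos'],o['wrist_force'].round(2))
r=np.hypot(P[...,0]-g[0],P[...,1]-g[1])
def plane(w,nm):
    A=np.c_[P[w][:,:2]-g,np.ones(w.sum())]; print(nm,w.sum(),np.linalg.lstsq(A,P[w][:,2],rcond=None)[0].round(4))
plane((r<.012)&(P[...,2]>.043)&(P[...,2]<.052),'hub'); plane((r>.018)&(r<.028)&(abs(P[...,2]-.0355)<.005),'disc')
plane((r>.040)&(r<.06)&(abs(P[...,2]-.0265)<.004),'plate')
w=((r<.02)&(P[...,2]>.0415)&(P[...,2]<.05)).astype('uint8'); n,l,s,c=cv2.connectedComponentsWithStats(w); i=1+s[1:,4].argmax()
cnt=cv2.findContours((l==i).astype('uint8'),0,cv2.CHAIN_APPROX_NONE)[0][0][:,0]
print('hub',cv2.minEnclosingCircle((np.array([ray(u,v,K,T,.0445)[:2] for u,v in cnt])*1000).astype('float32')))
hsv=cv2.cvtColor(im,cv2.COLOR_BGR2HSV)
red=((hsv[...,0]<8)|(hsv[...,0]>172))&(hsv[...,1]>130)&(hsv[...,2]>60)
p=P[red]; k=np.hypot(p[:,0]-.634,p[:,1]+.02)<.04; p=p[k]; print('red',len(p),np.median(p,0)); 
t=p[abs(p[:,2]-.077)<.0025]; print('pintop',len(t),t.mean(0) if len(t) else 0, t.min(0) if len(t) else 0,t.max(0) if len(t) else 0)
```

```text
[ 0.56642338 -0.00087344  0.16409847] [-0.25  0.34 -0.23]
hub 448 [0.0108 0.0028 0.0451]
disc 1348 [ 0.0015 -0.0006  0.0351]
plate 4040 [-0.0007 -0.0004  0.0264]
hub ((567.1729125976562, -1.24043607711792), 14.183697700500488)
red 8 [ 0.63483211 -0.02522328  0.0560793 ]
pintop 0 0 0 0
```

View pics/wrist_6.png

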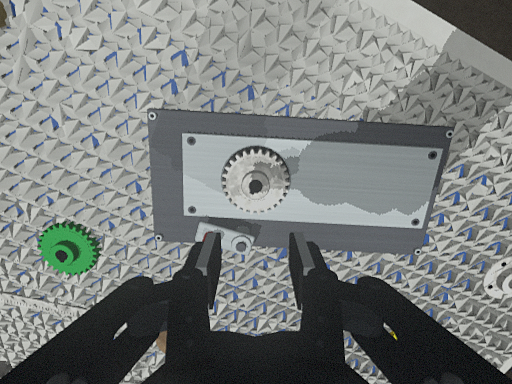

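The gear is home at (256,180): the disc is level, 8.7 mm above the plate. The post is at (238,243) and the finger hides the pin. Next: move above the pin with the jaws along its starting tangent.

Request:
apply_moves --pt "-0.1 0 -0.016 0.0176 0" --pt "-0.1 0 -0.016 0.0176 0" --pt "-0.1 0 -0.0167 0.0176 0" --pt "-0.1 0 0 0 -8.2" --pt "-0.1 0 0 0 -8.2" --pt "-0.1 0 0 0 -8.2" --pt "-0.1 0 0 0 -8.2" --pt "-0.1 0 0 0 -8.2" --pt "-0.1 0 0 0 -8.2" --pt "-0.1 0 0 0 -8.2" --pt "-0.1 0 0 0 -8.2" --pt "-0.1 0 0 0 -8.2" --pt "-0.1 0 0 0 0" --pt "-0.1 0 0 0 0"

```text
time: 11.7
tool_pos: [0.6337, -0.0217, 0.1618]
tcp_rot: [0.458, -0.538, 0.459, 0.539]
wrist_force: [-0.0, -0.9, -0.2]
width: 0.0381
```

```bash
cat > pin.py <<'E'
from h import *
import sys
o,M=Rt(); im,d,K,T=snap('wrist',sys.argv[1]); P=cloud(d,K,T)
print(o['time'],o['tool_pos'],'yaw',np.rad2deg(np.arctan2(M[1,1],M[0,1])),o['wrist_force'].round(2),round(o['width'],4),o['joints'].round(2))
hsv=cv2.cvtColor(im,cv2.COLOR_BGR2HSV)
red=(((hsv[...,0]<8)|(hsv[...,0]>172))&(hsv[...,1]>120)&(hsv[...,2]>50)&(np.hypot(P[...,0]-.62,P[...,1]-.0)<.07)).astype('uint8')
n,l,s,c=cv2.connectedComponentsWithStats(red); i=1+s[1:,4].argmax(); print('px',s[i],c[i])
p=P[l==i]; print('z',p[:,2].min(),p[:,2].max())
tm=(l==i)&(P[...,2]>.0745); t=P[tm]; v,u=np.nonzero(tm)
pts=np.array([ray(a,b,K,T,.077)[:2] for a,b in zip(u,v)])*1000; print('top',len(t),t.mean(0).round(4),cv2.minEnclosingCircle(pts.astype('float32')),pts.mean(0))
post=((abs(P[...,2]-.049)<.0012)&(np.hypot(P[...,0]-.63,P[...,1]-.013)<.02)); print('post',post.sum(),(P[post].min(0)+P[post].max(0))[:2]/2,P[post].mean(0))
E
python3 pin.py 7
```

```text
11.7 [ 0.63372262 -0.02174574  0.16184107] yaw -170.7689839991414 [-0.01 -0.88 -0.19] 0.0381 [-0.14  0.34 -0.1   1.14  0.   -1.87]
px [245 183  12  21 218] [250.70183486 193.36238532]
z 0.0460317211535996 0.07951172374557097
top 118 [ 0.6376 -0.0213  0.0774] ((637.78369140625, -21.032381057739258), 5.659207820892334) [637.55454584 -21.18524438]
post 66 [0.63287141 0.0134427 ] [0.63316841 0.01329571 0.04958817]
```

View pics/wrist_7.png

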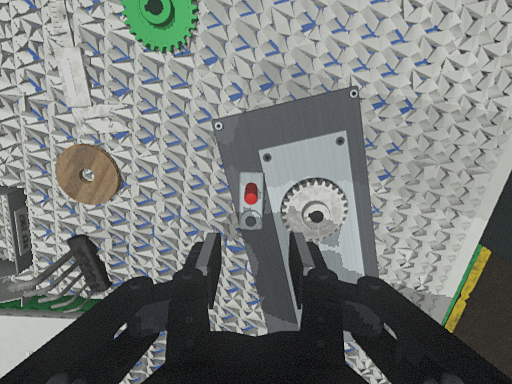

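The view shows the pin top at (251,190), the post at (251,221) and the gear at (314,213), still seated. Descend over the pin and make a loose cage.

Request:
apply_moves --pt "-0.1 0.01 -0.002 0 -2" --pt "-0.1 0.02 -0.002 0 0" --pt "-0.1 0.02 0 0 0" --pt "-0.1 0.02 0 0 0" --pt "-0.1 0.016 0 0 0" --pt "-0.1 0.012 0 0 0" --pt "-0.1 0.008 0 0 0" --pt "-0.64 0 0 0 0" --pt "-0.64 0 0 0 0" --pt "-0.64 0 0 0 0" --pt "-0.64 0 0 0 0" --pt "-0.64 0 0 0 0"

```text
time: 12.95
tool_pos: [0.6391, -0.0212, 0.058]
tcp_rot: [-0.448, 0.548, -0.448, -0.547]
wrist_force: [-0.7, 0.2, 0.1]
width: 0.0151
```

```bash
python3 pin.py 8
```

```text
12.95 [ 0.63906657 -0.02123293  0.05804762] yaw -168.60308811270355 [-0.69  0.16  0.12] 0.0151 [-0.13  0.43 -0.19  0.94 -0.   -1.9 ]
px [248 229  22  47 848] [257.94339623 253.00353774]
z 0.04371838683369497 0.07951069121176071
top 356 [ 0.6379 -0.0215  0.0773] ((637.5722045898438, -21.42462921142578), 6.136417388916016) [637.8205605  -21.32517783]
post 159 [0.63285313 0.01310897] [0.63284575 0.01295214 0.04941465]
```

Request:
apply_moves --pt "-0.64 0 0.0015 0 0" --pt "-0.64 0 0.0015 0 0" --pt "-0.64 0 0.00237 0.0001 4" --pt "-0.64 0 0.00237 0.0001 4" --pt "-0.64 0 0.00237 0.0001 4" --pt "-0.64 0 0.00237 0.0001 4" --pt "-0.64 0 0.00237 0.0001 4" --pt "-0.64 0 0.00237 0.0001 4" --pt "-0.64 0 0.00237 0.0001 4" --pt "-0.64 0 0.00237 0.0001 4" --pt "-0.64 0 0.00237 0.0001 4" --pt "-0.64 0 0.00237 0.0001 4" --pt "-0.64 0 0 0 0"

```text
time: 14.3
tool_pos: [0.6131, -0.018, 0.0577]
tcp_rot: [0.608, -0.361, 0.608, 0.361]
wrist_force: [0.1, -0.3, -0.4]
width: 0.0154
```

```bash
python3 pin.py 9
```

```text
14.3 [ 0.61307812 -0.01803088  0.05767905] yaw 151.41415681647968 [ 0.12 -0.28 -0.41] 0.0154 [-0.13  0.39 -0.26  0.92  0.   -1.21]
px [240 231  23  47 866] [251.65242494 255.18360277]
z 0.04346889634460588 0.07908805964564403
top 361 [ 0.6161 -0.0179  0.0772] ((616.5293579101562, -17.880189895629883), 6.137057304382324) [616.18935842 -17.78660551]
post 156 [0.63281067 0.01300718] [0.63248399 0.01291113 0.04942663]
```

Request:
apply_moves --pt "-0.64 0 0.00237 0.0001 4" --pt "-0.64 0 0.00237 0.0001 4" --pt "-0.64 0 0.00237 0.0001 4" --pt "-0.64 0 0.00237 0.0001 4" --pt "-0.64 0 0.00237 0.0001 4" --pt "-0.64 0 0.00237 0.0001 4" --pt "-0.64 0 0.00237 0.0001 4" --pt "-0.64 0 0.00237 0.0001 4" --pt "-0.64 0 0.00237 0.0001 4" --pt "-0.64 0 0.0012 0.0 2" --pt "-0.64 0 0 0 0"

```text
time: 15.45
tool_pos: [0.5982, -0.0018, 0.0575]
tcp_rot: [0.693, -0.144, 0.692, 0.144]
wrist_force: [1.2, -0.3, 0.8]
width: 0.0157
```

```bash
python3 pin.py 10
```

```text
15.45 [ 0.59823081 -0.00183296  0.057534  ] yaw 113.47400556837036 [ 1.18 -0.35  0.78] 0.0157 [-0.11  0.37 -0.29  0.91 -0.   -0.52]
px [240 232  23  47 856] [251.57827103 255.43691589]
z 0.04415312437575944 0.0790425969450883
top 360 [ 0.6014 -0.0034  0.0772] ((601.5427856445312, -3.2331490516662598), 6.240755558013916) [601.54588491  -3.37746998]
post 162 [0.6329259  0.01323831] [0.63192597 0.01276975 0.0494585 ]
```

Request:
apply_moves --pt "-0.64 0 0.0012 0 1" --pt "-0.64 0 0.0012 0 1" --pt "-0.64 0 0.001 0 0" --pt "-0.64 0 0.0005 0 0" --pt "-0.64 0 0 0 0"

```text
time: 16.0
tool_pos: [0.596, 0.002, 0.0572]
tcp_rot: [0.695, -0.131, 0.695, 0.131]
wrist_force: [-0.4, -1.8, -0.1]
width: 0.0154
```

```bash
python3 pin.py 11
```

```text
16.0 [0.59603824 0.00199285 0.05720217] yaw 111.41250307612181 [-0.39 -1.8  -0.05] 0.0154 [-0.11  0.37 -0.29  0.91 -0.   -0.48]
px [240 233  23  47 867] [251.62514418 256.51211073]
z 0.04379907718576184 0.07917028106793307
top 363 [5.996e-01 5.000e-04 7.730e-02] ((599.7122802734375, 0.4385424852371216), 6.27109956741333) [5.99751232e+02 5.62993695e-01]
post 173 [0.63251811 0.01322436] [0.63204021 0.01293258 0.04940724]
```

Request:
apply_moves --pt "-0.64 0 0.0005 0 0" --pt "-0.64 0 0.0005 0 0" --pt "-0.64 0 0 0 0"

```text
time: 16.35
tool_pos: [0.5959, 0.0025, 0.0572]
tcp_rot: [0.695, -0.132, 0.695, 0.131]
wrist_force: [-0.5, -2.6, 0.6]
width: 0.0154
```

```bash
python3 pin.py 12
```

```text
16.35 [0.59586366 0.00253638 0.05722338] yaw 111.38953140928415 [-0.49 -2.57  0.62] 0.0154 [-0.1   0.37 -0.3   0.91 -0.   -0.48]
px [240 233  23  47 864] [251.4212963  256.53587963]
z 0.04392001689204317 0.07908847609198
top 359 [0.5995 0.001  0.0772] ((599.6724853515625, 0.7402127981185913), 6.168280124664307) [599.64517279   1.02809828]
post 161 [0.63247033 0.01311845] [0.6318648  0.01277622 0.04943194]
```

Request:
apply_moves --pt "-0.64 0 -0.0015 0 0" --pt "-0.2 0 0 0 0" --pt "-0.2 0 0 0 0" --pt "-0.2 0 0 0 0" --pt "-0.2 -0.01 0 0 0" --pt "-0.2 -0.03 0 0 0" --pt "-0.2 -0.03 0 0 0" --pt "-0.2 -0.03 0 0 0" --pt "-0.2 -0.03 0 0.03 0" --pt "-0.2 0 0 0.03 0" --pt "-0.2 0 0 0 0" --pt "-0.2 0 0 0 0"

```text
time: 17.6
tool_pos: [0.6525, 0.0237, 0.1876]
tcp_rot: [0.695, -0.131, 0.695, 0.132]
wrist_force: [-0.3, 0.3, -0.1]
width: 0.0342
```

```bash
python3 pin.py 13
python3 - <<'E'
from h import *
z=np.load('wrist_13.npz'); im,d,K,T=[z[k] for k in('im','d','K','T')]; P=cloud(d,K,T); g=np.array([.567,-.0013])
r=np.hypot(P[...,0]-g[0],P[...,1]-g[1])
w=(r>.018)&(r<.028)&(abs(P[...,2]-.0355)<.004)&(P[...,0]<.575)
A=np.c_[P[w][:,:2]-g,np.ones(w.sum())]; print('disc',w.sum(),np.linalg.lstsq(A,P[w][:,2],rcond=None)[0].round(4))
# keeper arm direction from its top surface (z=.047)
E
```

```text
17.6 [0.65247432 0.02368075 0.18763393] yaw 111.43501872130871 [-0.27  0.25 -0.11] 0.0342 [-0.06  0.35 -0.02  1.2  -0.   -0.44]
px [248 120  12  14 124] [253.7983871 126.7016129]
z 0.05518575433823786 0.07937776178322176
top 119 [0.6003 0.0013 0.0776] ((600.4032592773438, 1.2457845211029053), 5.406253814697266) [600.37366023   1.33002968]
post 64 [0.63157491 0.01330678] [0.63226638 0.01320282 0.04952956]
disc 975 [0.0012 0.002  0.0353]
```

View pics/wrist_13.png

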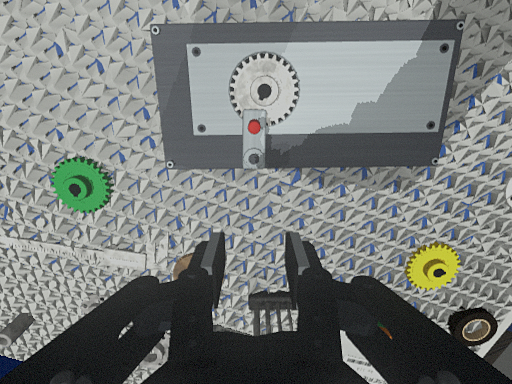

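The keeper arm, with its pin at (254,127), lies perpendicular to the plate over the gear's rim. The gear at (264,91) is flat, and the robot touches nothing.

```bash
python3 -c "
from cell import close_job; print(close_job())"
```

```text
the job is handed in; nothing more can be done
None
```

The gear is home in the pocket and the keeper arm is swung over it. I handed the job in at 17.6 s, with the gripper clear and its wrist force back to about zero.

- **Gear:** I slid it along the plate with the fingers loosely round its hub, at about 3 N or less wherever I read the force, until it dropped into the pocket. The last check showed the disc level, about 8.8 mm above the plate; 8.5 mm is expected when home.
- **Keeper:** I swung it by the red pin in a loose cage until it stopped yielding, at about 2.6 N, then let go and lifted away. Its angle measured about 1.6 rad, and the final picture shows the arm over the gear's rim.
- **Disagreement:** My readings of the post's centre differed by up to 3 mm in x between views. The keeper angle is therefore good only to a few degrees. A slight slope in the hub's depth readings was not seen on the wider disc, so I put it down to noise.

I touched nothing else, and no check failed.

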